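Feel for the release notch of a tube jig

TASK

The tube jig on the bench has a fence, the raised steel edge nearest the robot, with a release notch somewhere along its top. Starting on the fence's red end piece, run the closed fingertips along the top edge, touching it, until they drop into the notch, then press the black pad inside right down so that the yellow clamp jaw swings up, and finish while still holding it down. Grasp nothing, do not push the clamp itself, and leave the tube in its saddles and the other things on the bench alone.

Things in the scene. Friction and masses are not known exactly. Their poses are not given: they have to be found in the camera images.
- jig: tube jig bolted to the bench: dark steel bed 210 x 420 mm (its x, y), 30 mm thick, from x -100 to +110, y -210 to +210 mm about the origin, which lies on the bench. A fence stands along its y axis at x = -80 mm, 22 to 24 mm thick, its level top 75 mm above the bench. Nothing else on the bed stands within 55 mm of the fence; all other jig parts stay below 110 mm
- red_end (a point): top face of the fence's red end piece, mid-thickness (jig x -80, y +120, z 75 mm). The red piece spans jig y +90 to +210 mm. The search goes from here towards jig -y, onto the plain steel strip (0.5 mm lower)
- far_end (a point): top face of the fence's other end piece (jig x -80, y -120, z 75 mm), which spans y -210 to -100 mm. Between the end pieces runs the locked steel strip with one notch, 50 mm long along y, open to top, front and back, its middle anywhere from jig y -70 to +30 mm: not reported, to be found by feel or sight
- release (a joint): travel of the black pad (a bar inside the fence, reachable only in the notch, which it fills), m: 0 = up, 0.010 = fully down. It is 20 mm wide; its top lies 10 mm below the fence's top when up, 20 mm when down. A spring holds it up: 2 N to start, about 8 N fully down; it springs back when let go
- clamp: blue clamp post, 22 x 50 x 45 mm, on the bed behind the tube, carrying the yellow jaw (75 x 24 mm) which reaches over the tube; origin at the foot of the post, on the bed. Not to be touched
- jaw (a joint): angle of the yellow clamp jaw, rad: 0 = closed over the tube, 0.5 = fully up; geared to the release pad (50 rad per m), so it opens only as the pad goes down
- tube: loose aluminium tube, 25 mm diameter, 300 mm long along its y axis, lying in two blue saddles on the jig; origin under its middle. To be left there
- tape: orange tape measure case, 70 x 65 x 34 mm, loose on the bench, origin at its underside; to be left alone
- tin: open aluminium tin, 110 x 80 x 50 mm, loose on the bench, origin at its underside; to be left alone
- wrench: steel wrench lying flat, loose on the bench, origin at its underside; to be left alone
- hammer: hammer lying flat, loose on the bench, origin at its underside; to be left alone
- marker_paint: upright can with yellow label, 60 mm diameter, 140 mm tall, loose on the bench, origin at its underside; to be left alone
- magnet: red square welding magnet, 70 x 70 x 20 mm, loose on the bench, origin at its underside; to be left alone

How it is judged:
On the way, in this order (a step that is already met when the one before it is completed fails the run):
1. the fingertips touch the top of the fence on its red end piece (contact force between the fingers and jig above 0.4 N and x of the grasp point in the frame of jig between -0.115 and -0.045 m and z of the grasp point in the frame of jig between 0.0865 and 0.125 m and value of joint release below 0.002 m and y of the grasp point in the frame of jig above 0.086 m), for 0.04 s.
2. the fingertips touch the top of the steel strip between the red end and the notch (contact force between the fingers and jig above 0.4 N and x of the grasp point in the frame of jig between -0.115 and -0.045 m and z of the grasp point in the frame of jig between 0.0865 and 0.125 m and value of joint release below 0.002 m and y of the grasp point in the frame of jig between 0.03 and 0.084 m), for 0.04 s.
3. the release pad is pressed down inside the notch and the jaw is up (value of joint release above 0.0075 m and value of joint jaw above 0.35 rad and contact force between the fingers and jig above 1 N and x of the grasp point in the frame of jig between -0.115 and -0.045 m and z of the grasp point in the frame of jig below 0.1 m), for 0.2 s.
At the end, for the whole second after the job is handed in: the fingers still hold the release pad at least 7.5 of its 10 mm down (touching the jig with more than 1 N, the fingertips in the fence's notch), the jaw is up by more than 0.35 rad, and the tube lies within 20 mm of where it was (all of step 3 and distance of tube from where it was at the start of the episode below 0.02 m); the arm keeps its last pose, push and grip.
It fails at once if the clamp post or jaw is pushed (contact force between any of the fingers, the arm and clamp above 1 N).
It fails at once if the tube is lifted or shifted by 20 mm (distance of tube from where it was at the start of the episode above 0.02 m).
It fails at once if another thing on the bench is lifted or shifted by 20 mm (distance of any of tape, tin, wrench, hammer, marker_paint, magnet from where it was at the start of the episode above 0.02 m).
It also fails if it takes over 72 s, if anything falls off the work surface, if the arm or the gripper's body presses on something with over 40 N, if the wrist force passes 120 N, or if a joint passes its speed limit or range.

ROBOT

A 6-joint arm with a two-finger parallel gripper is mounted at the origin on the work surface. World frame = base frame: x ahead of the robot, y to its left, z up, the work surface at z = 0. Lengths are in m, angles in rad, forces in N, time in s.
With the tool pointing down it reaches from about 0.35 to 0.925 m from the base axis. Payload 6.4 kg.
Tool frame: the origin (TCP) lies on the front face of the gripper's body, between the roots of the fingers; the fingertips stand 97 mm ahead of it and the grasp point (between the pads) lies 78 mm ahead of it; z points along the fingers, y is the direction in which the jaws open and shut (so a half turn about z gives the same grasp; the last joint's range is limited). The gripper opens to 94 mm and grips with 3 to 60 N. Pads are 16 mm wide; open, the fingers measure 119 mm over their backs; the gripper's body (75 mm by 177 mm) begins 78 mm behind the grasp point.
Start: joints at [0.986, 0.245, 1.558, -0, 1.339, -0.174], TCP at [0.26, 0.596, 0.303] pointing down, gripper open.
Joint ranges: [-3.13, 3.13], [-1.02, 2.26], [0.13, 2.54], [-0.95, 4.09], [0.21, 2.88], [-2.74, 2.74]. Speed limits (rad/s): [2.57, 2.57, 3.14, 3.14, 3.14, 3.14].

INTERFACE

Orientations are given as a unit quaternion [w, x, y, z].
In Python, from plant import env gives the robot as it stands.
- The arm moves only by the tool step_arm, never from a script. Its argument "increments" is a list of rows, each a list of 4 numbers: the shift along the tool's x, y, z in mm, then the turn about the tool's z in degrees. In form: [[tx, ty, tz, roll], ...]. A call has 1 to 20 rows; each row is the pose to reach, as a shift and turn from the pose commanded when the call began, along the tool's axes at that moment; what a row does not reach only later rows make up. A row lasts 1/10 s, in which the tool goes at most 50 mm and 8.59 degrees, less where a joint would pass 70% of its speed; a pose out of reach is approached as far as the arm can. A call with a gripper value outside its range is refused whole. "gripper" is the closure, from -1 (fully open) to 1 (shut), set as the call begins (left out, the last holds). The fingers move at their own pace and stop on an object; the grip force is fixed at half the most. Time passes only in rows, so rows that repeat a pose let the fingers close. It gives the time, the measured TCP pose, the force and the opening at its end, in the units of the state.
- env.sense(): the state, without advancing time (a new reading comes with each control period).
- env.grab_frame(name): name is "scene" or "side" or "wrist"; returns the picture (480x640x3 uint8, red, green, blue); there is no depth.
- env.camera_info(name): a dict with "mtx" (3x3 intrinsics, pixels), "R" (3x3) and "t" (3): a world point X has camera coordinates R X + t; the wrist camera has in their place "hand_eye" (4x4, takes a point from camera to tool coordinates, whose origin is the TCP and whose axes are the flange's). Camera axes: x right, y down, z forward; pixel columns grow to the right and rows downward; lengths in m; the calibration is good to about 2 mm. A picture is of the moment at which its call begins: read the wrist's pose just before it. camera_info takes no time and is no camera call.
- env.job_done(): hands the job in, once; it reports no verdict.
The state is a dict: "t": time; "joint_positions": joint angles; "qd": joint speeds; "tau": joint torques, N m; "ee_pos": TCP position; "eef_rot": TCP orientation; "force": force on the tool from outside, world axes, zero at the start; "ft_torque": the same for the moment, N m; "grip_width": finger opening in m.
Only numpy, scipy, OpenCV 4.12 (cv2) and the standard library are available. Lean on these libraries where they do the work, as an engineer would, in place of code of your own. Each camera call takes 0.05 s, during which the arm holds its last target.

## Working session

There is one attempt and no reset: what is moved stays moved. The work goes in short steps, Python scripts to look and compute and a tool call to move; the robot and the scene stay as the last step left them, time stands still between calls to the robot, and variables do not carry over. Pictures are saved under pics/ and viewed, and the job is handed in when it is done.

Besides the shell and the picture viewer there is one more tool, called after "Emit:" as name([rows], argument=value, ...), one row to a line, values as JSON. step_arm: Moves the arm, as the interface text tells. Its arguments: {"type":"object","properties":{"increments":{"type":"array"},"gripper":{"type":"number"}},"required":["increments"]}

```bash
mkdir -p pics; python3 - <<'E'
from plant import env
import cv2
s=env.sense();print(s)
for n in("scene","side","wrist"):
    f=env.grab_frame(n);cv2.imwrite(f"pics/{n}0.png",f[:,:,::-1]);print(n,env.camera_info(n))
E
```

```text
{'t': 0.0, 'joint_positions': array([ 9.85909264e-01,  2.45791717e-01,  1.55900558e+00, -6.97535453e-05,
        1.33867833e+00, -1.74116153e-01]), 'qd': array([ 1.89736993e-03,  4.54698403e-05, -6.01680974e-04,  3.27861219e-04,
       -1.41743025e-03, -6.16541261e-04]), 'tau': array([-4.23459533e-04, -4.15845394e+01, -3.14603519e+01,  6.83709257e-02,
        3.32630239e-02, -1.61290450e-04]), 'ee_pos': array([0.25933754, 0.59556872, 0.30156402]), 'eef_rot': array([-3.17260813e-04,  2.03936552e-01,  9.78983654e-01, -8.87068806e-04]), 'force': array([-0.58548968, -0.18309692, -0.18676509]), 'ft_torque': array([ 0.02693883, -0.00523926,  0.00303929]), 'grip_width': 0.09364579953308254}
scene {'mtx': array([[559.94423782,   0.        , 324.58801933],
       [  0.        , 559.94423782, 231.50788458],
       [  0.        ,   0.        ,   1.        ]]), 'R': array([[-0.61640259,  0.78741773, -0.00460071],
       [ 0.67688723,  0.52687426, -0.51403035],
       [-0.40233261, -0.3199638 , -0.85775966]]), 't': array([ 0.33671989, -0.30686198,  1.56391921])}
side {'mtx': array([[495.26563096,
[... 196 characters left out ...]
],
       [-5.01598063e-01, -5.22951321e-01, -6.89145339e-01],
       [ 4.77650776e-01,  4.96760920e-01, -7.24622884e-01]]), 't': array([-0.37256939,  0.30602451,  1.15991925])}
wrist {'mtx': array([[415.36373198,   0.        , 319.15553261],
       [  0.        , 415.36373198, 240.68627849],
       [  0.        ,   0.        ,   1.        ]]), 'hand_eye': array([[-3.04231770e-05, -9.66378865e-01, -2.57122322e-01,
         7.46793420e-02],
       [ 9.99999796e-01, -1.93629123e-04,  6.09421693e-04,
        -6.69468696e-04],
       [-6.38718613e-04, -2.57122251e-01,  9.66378673e-01,
        -8.27260282e-02],
       [ 0.00000000e+00,  0.00000000e+00,  0.00000000e+00,
         1.00000000e+00]])}
```

View pics/scene0.png

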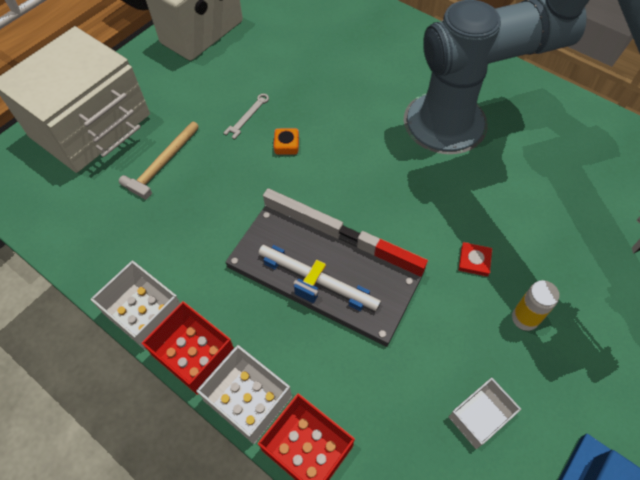

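View pics/side0.png

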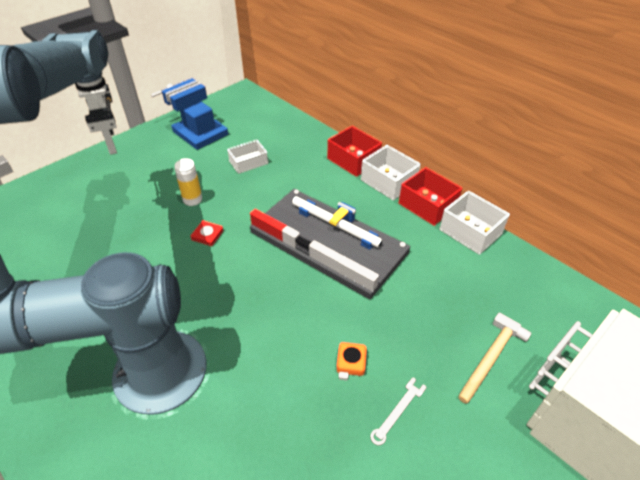

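View pics/wrist0.png

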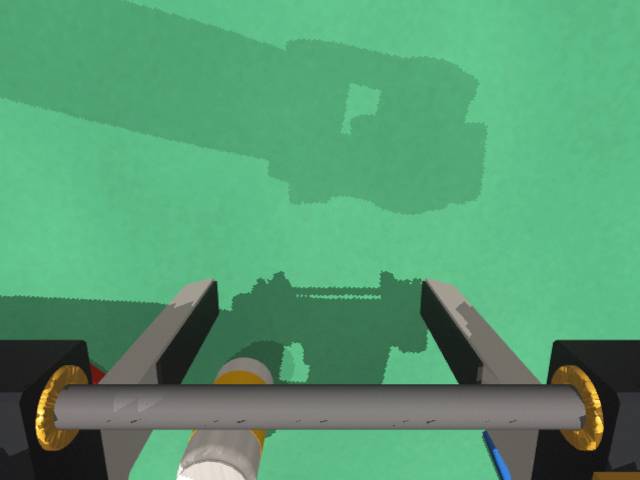

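The notch shows as the black patch at about scene (349,235) and side (303,242), with the red end at scene (400,255). I'll enlarge both views.

```bash
python3 - <<'E'
import cv2
a=cv2.imread("pics/scene0.png")[180:350,220:440];cv2.imwrite("pics/sc_c.png",cv2.resize(a,(770,595),interpolation=cv2.INTER_CUBIC))
a=cv2.imread("pics/side0.png")[180:300,240:420];cv2.imwrite("pics/si_c.png",cv2.resize(a,None,fx=4.4,fy=4.4,interpolation=cv2.INTER_CUBIC))
E
```

```text
(no output)
```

View pics/sc_c.png

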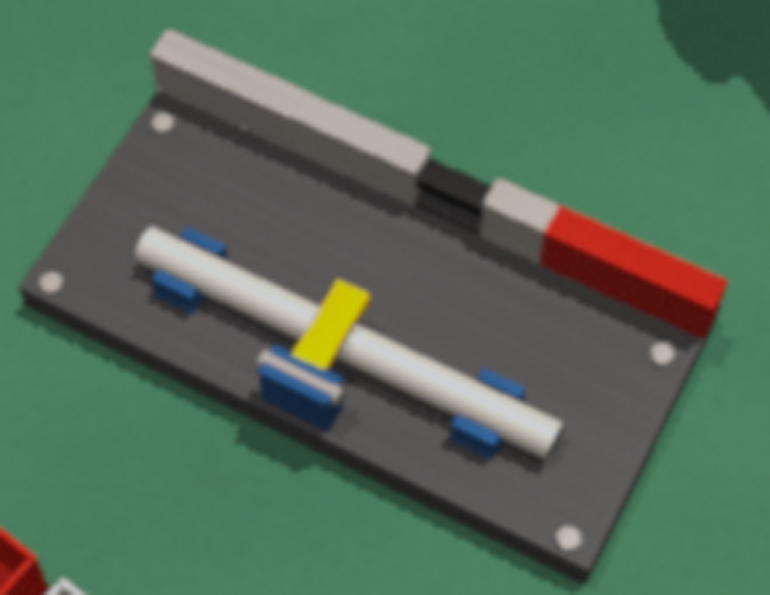

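View pics/si_c.png

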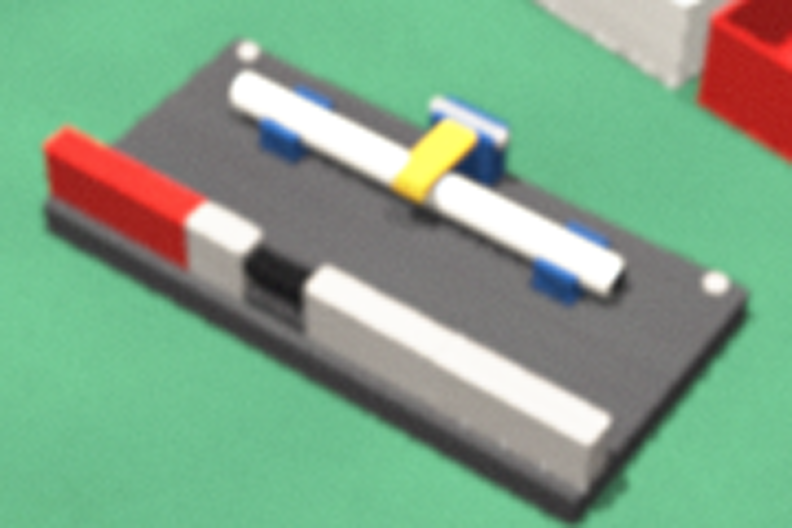

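```bash
cat > h.py <<'E'
import numpy as np
from plant import env
def bp(n,u,v,z=.075):
    c=env.camera_info(n);R=c["R"];t=c["t"]
    d=R.T@np.linalg.solve(c["mtx"],[u,v,1]);o=-R.T@t
    return o+d*(z-o[2])/d[2]
E
python3 - <<'E'
from h import *
pts={"red_end":((726,283),(714,308),(45,147),(67,128)),"bound":((562,207),(545,236),(190,220),(208,203)),"n+":((497,180),(484,208),(245,250),(262,233)),"n-":((430,150),(420,175),(306,285),(320,266)),"far":((168,30),(151,55),(587,438),(609,415))}
jy={"red_end":.21,"bound":.09,"far":-.21}
P={}
for k,(a,b,c,d) in pts.items():
    A=[bp("scene",220+u/3.5,180+v/3.5) for u,v in(a,b)];B=[bp("side",240+u/4.4,180+v/4.4) for u,v in(c,d)]
    m1=np.mean(A,0)[:2];m2=np.mean(B,0)[:2];P[k]=(m1+m2)/2
    print(k,m1.round(4),m2.round(4),[np.linalg.norm(x[0]-x[1]).round(4) for x in(A,B)])
d=P["red_end"]-P["far"];L=np.linalg.norm(d);u=d/L;print("L",L,"dir",u,"ang",np.degrees(np.arctan2(*u[::-1])))
o=(P["red_end"]+P["far"])/2
for k in P:print(k,"jy",(P[k]-o)@u,"off",np.cross(u,P[k]-o))
print("centre of fence",o)
for y in(.12,.06):print(y,o+u*y)
s=env.sense();import scipy.spatial.transform as T
q=s["eef_rot"];print(T.Rotation.from_quat(np.r_[q[1:],q[0]]).as_matrix().round(4),s["t"],s["ee_pos"])
for n,uv in(("marker s",("scene",538,285)),("magnet",("scene",475,258))):print(n,bp(*uv,z=.02),bp(*uv,z=.14))
E
```

```text
red_end [0.4525 0.2136] [0.45  0.208] [np.float64(0.0202), np.float64(0.0221)]
bound [0.4733 0.0985] [0.4726 0.0919] [np.float64(0.0249), np.float64(0.0185)]
n+ [0.4817 0.0538] [0.4797 0.0484] [np.float64(0.0233), np.float64(0.0179)]
n- [0.4888 0.0052] [0.4866 0.0016] [np.float64(0.0206), np.float64(0.0181)]
far [ 0.5239 -0.198 ] [ 0.5236 -0.1993] [np.float64(0.0235), np.float64(0.0221)]
L 0.4157622710729129 dir [-0.17433511  0.98468638] ang 100.03996813697502
red_end jy 0.20788113553645646 off 0.0
bound jy 0.09029725801945905 off -0.0011644703741458314
n+ jy 0.04555800865968423 off -0.001155878833195856
n- jy -0.002691554485416984 off 0.00027691424109052305
far jy -0.20788113553645646 off 0.0
centre of fence [0.48751781 0.00606951]
0.12 [0.4665976  0.12423187]
0.06 [0.4770577  0.06515069]
[[-9.168e-01  3.993e-01 -8.000e-04]
 [ 3.993e-01  9.168e-01 -1.200e-03]
 [ 2.000e-04 -1.400e-03 -1.000e+00]] 0.15 [0.25938521 0.59567709 0.30183233]
marker s [0.31013904 0.43602352 0.02      ] [0.38576133 0.4319983  0.14      ]
magnet [0.33753547 0.28675484 0.02      ] [0.41033649 0.29810125 0.14      ]<stdin>:11: DeprecationWarning: Arrays of 2-dimensional vectors are deprecated. Use arrays of 3-dimensional vectors instead. (deprecated in NumPy 2.0)
```

Both cameras agree to within a few mm. The fence runs along 100° in the world, and the notch spans about jig y -3 to +46 mm. First I'll move high over red_end, turning the tool's y along the fence and shutting the fingers.

Emit:
step_arm([
  [-20,-18,0,-2],
  [-40,-36,0,-4],
  [-60,-55,0,-6],
  [-84,-78,0,-8],
  [-108,-100,0,-10],
  [-132,-122,0,-12],
  [-156,-144,0,-14],
  [-180,-167,0,-16],
  [-204,-189,0,-18],
  [-228,-211,0,-20],
  [-252,-233,0,-22],
  [-276,-256,0,-24],
  [-300,-278,0,-26],
  [-324,-300,0,-28],
  [-346,-320,0,-30],
  [-364,-338,0,-32],
  [-378,-350,0,-33.5],
  [-378,-350,0,-33.5],
  [-378,-350,0,-33.5],
], gripper=1)

```text
t: 2.05
ee_pos: [0.4661, 0.1242, 0.3024]
eef_rot: [-0.0, -0.086, 0.996, 0.0]
force: [-0.0, 0.5, -1.1]
grip_width: 0.0003
```

```bash
python3 - <<'E'
from h import *
import cv2
from scipy.spatial.transform import Rotation as Ro
s=env.sense();f=env.grab_frame("wrist");cv2.imwrite("pics/w1.png",f[:,:,::-1])
f=env.grab_frame("scene");cv2.imwrite("pics/s1.png",f[:,:,::-1])
q=s["eef_rot"];print(s["t"],s["ee_pos"],Ro.from_quat(np.r_[q[1:],q[0]]).as_matrix().round(4),s["grip_width"],s["force"],s["joint_positions"])
E
```

```text
2.05 [0.46612932 0.12418627 0.30237989] [[-9.851e-01 -1.718e-01 -7.000e-04]
 [-1.718e-01  9.851e-01  3.000e-04]
 [ 7.000e-04  4.000e-04 -1.000e+00]] 0.0002700916507134526 [-0.04314131  0.51016204 -1.09677313] [ 2.46450907e-02 -1.58693776e-01  1.97564959e+00  3.49121441e-04
  1.32536796e+00 -1.71891712e+00]
```

View pics/w1.png

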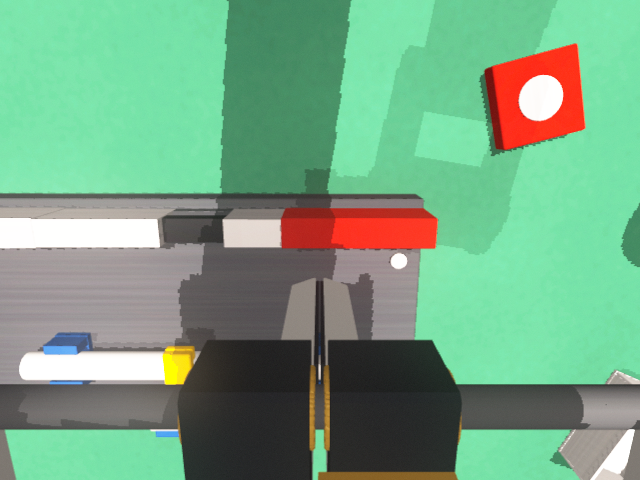

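View pics/s1.png

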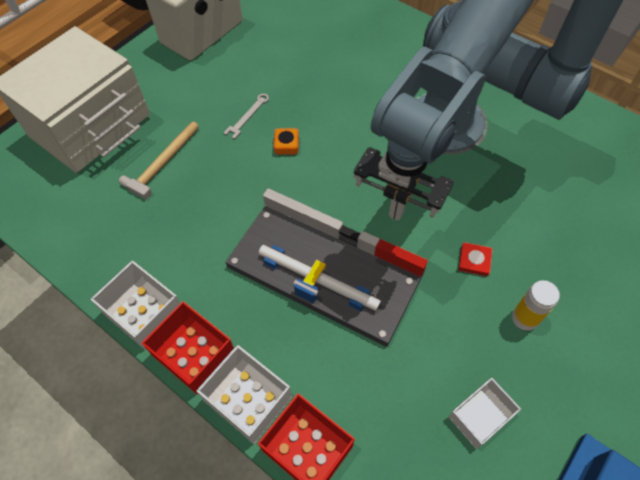

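```bash
python3 - <<'E'
import cv2
a=cv2.imread("pics/w1.png")[185:265,140:450];cv2.imwrite("pics/w1c.png",cv2.resize(a,None,fx=2.58,fy=5,interpolation=cv2.INTER_CUBIC))
E
```

```text
(no output)
```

View pics/w1c.png

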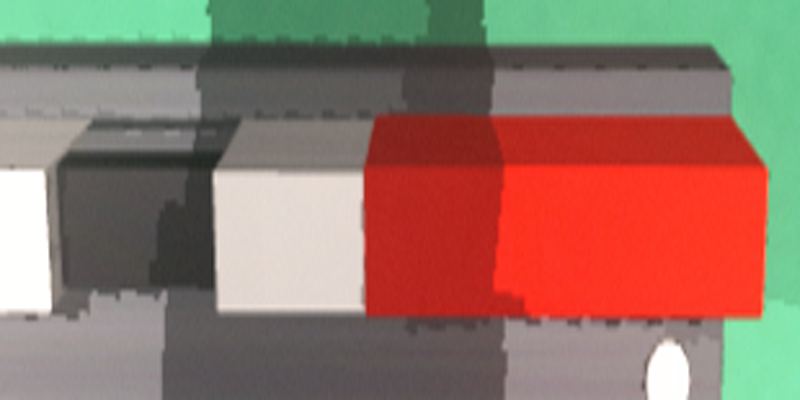

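```bash
cat >> h.py <<'E'
from scipy.spatial.transform import Rotation as Ro
def bpw(u,v,p,q,z=.075):
    c=env.camera_info("wrist");H=c["hand_eye"];Rt=Ro.from_quat(np.r_[q[1:],q[0]]).as_matrix()
    o=p+Rt@H[:3,3];d=Rt@H[:3,:3]@np.linalg.solve(c["mtx"],[u,v,1])
    return o+d*(z-o[2])/d[2]
E
python3 - <<'E'
from h import *
s=env.sense();p,q=s["ee_pos"],s["eef_rot"];print(s["t"],p)
W={}
for k,u in dict(red=436.9,bound=281.5,nplus=223.3,nminus=159.4).items():
    a=bpw(u,218,p,q);b=bpw(u,248.4,p,q);W[k]=((a+b)/2)[:2];print(k,W[k],np.linalg.norm(a-b))
d=W["red"]-W["nminus"];d/=np.linalg.norm(d);print(d,np.degrees(np.arctan2(d[1],d[0])))
for k in W:print(k,.09+(W[k]-W["bound"])@d)
e=W["bound"]+d*.03;print("y120",e)
E
```

```text
2.15 [0.46592289 0.12481605 0.30246197]
red [0.45191811 0.21406452] 0.024156168434165085
bound [0.47263267 0.09630338] 0.024086704328969196
nplus [0.4803856  0.05222833] 0.024117983887093634
nminus [0.4888947  0.00385456] 0.024188030901051847
[-0.1732433   0.98487906] 99.97644512804847
red 0.20956913718342074
bound 0.09
nplus 0.04524826257109733
nminus -0.003868202835768636
y120 [0.46743537 0.12584975]
```

The wrist camera confirms it: the notch runs from jig y +45 to -4 mm (middle about +21), and I'm above y ≈ +119. Next I'll descend to just above the top.

Emit:
step_arm([
  [-2,0,15,0],
  [-2,0,35,0],
  [-2,0,60,0],
  [-2,0,85,0],
  [-2,0,105,0],
  [-2,0,115,0],
  [-2,0,120,0],
  [-2,0,123,0],
  [-2,0,125,0],
  [-2,0,125,0],
  [-2,0,125,0],
])

```text
t: 3.25
ee_pos: [0.4687, 0.1244, 0.1783]
eef_rot: [0.001, -0.087, 0.996, -0.0]
force: [0.2, 0.3, 0.2]
grip_width: 0.0005
```

Emit:
step_arm([
  [0,0,2,0],
  [0,0,4,0],
  [0,0,5,0],
  [0,0,6,0],
  [0,0,6.5,0],
  [0,0,6.5,0],
])

```text
t: 3.85
ee_pos: [0.4684, 0.1244, 0.1724]
eef_rot: [-0.001, -0.087, 0.996, -0.0]
force: [-5.5, -0.7, 10.4]
grip_width: 0.0007
```

Touched the red piece with 10 N. Now sliding towards -y.

Emit:
step_arm([
  [0,-2,6.5,0],
  [0,-5,6.5,0],
  [0,-8,6.5,0],
  [0,-11,6.5,0],
  [0,-14,6.5,0],
  [0,-17,6.5,0],
  [0,-20,6.5,0],
  [0,-23,6.5,0],
  [0,-26,6.5,0],
  [0,-29,6.5,0],
  [0,-32,6.5,0],
  [0,-35,6.5,0],
  [0,-38,6.6,0],
  [0,-41,6.7,0],
  [0,-44,6.8,0],
  [0,-47,6.9,0],
  [0,-50,7,0],
  [0,-50,7,0],
])

```text
t: 5.65
ee_pos: [0.4821, 0.0794, 0.1716]
eef_rot: [0.007, -0.085, 0.996, 0.006]
force: [-4.5, 23.0, 33.9]
grip_width: 0.0006
```

I put the 6.5 mm in twice, because rows count from the last commanded pose, so the push rose to 34 N. I'll back the command up while staying in contact.

Emit:
step_arm([
  [0,0,-2,0],
  [0,0,-4,0],
  [0,0,-5,0],
  [0,0,-5.5,0],
  [0,0,-5.5,0],
])

```text
t: 6.15
ee_pos: [0.4793, 0.0755, 0.1719]
eef_rot: [0.004, -0.087, 0.996, 0.0]
force: [3.9, 3.3, 7.1]
grip_width: 0.0003
```

Now touching the steel strip with 7 N at jig y ≈ +69. Carrying on to the notch with a light push, and recentring in x.

Emit:
step_arm([
  [0.5,-2,0,0],
  [1,-5,0,0],
  [1.5,-8,0,0],
  [2,-11,0,0],
  [2,-14,0,0],
  [2,-17,0,0],
  [2,-20,0,0],
  [2,-22,0,0],
])

```text
t: 6.95
ee_pos: [0.4802, 0.0548, 0.1719]
eef_rot: [0.002, -0.086, 0.996, 0.002]
force: [-0.7, 10.9, 12.8]
grip_width: 0.0005
```

Emit:
step_arm([
  [0,-3,0,0],
  [0,-6,0,0],
  [0,-9,0,0],
  [0,-12,0,0],
  [0,-15,0,0],
  [0,-18,0,0],
  [0,-21,0,0],
  [0,-24,0,0],
  [0,-26,0,0],
  [0,-26,0,0],
])

```text
t: 7.95
ee_pos: [0.4834, 0.0273, 0.1697]
eef_rot: [0.0, -0.087, 0.996, -0.0]
force: [1.1, -0.5, 1.2]
grip_width: 0.0007
```

```bash
python3 - <<'E'
from h import *
import cv2
s=env.sense();f=env.grab_frame("wrist");cv2.imwrite("pics/w2.png",f[:,:,::-1])
p=s["ee_pos"][:2]-[.47263,.0963];d=np.array([-.1735,.9849]);print(s["t"],s["ee_pos"],"jy",.09+p@d,"off",p@[d[1],-d[0]],s["force"])
E
```

```text
7.95 [0.48338163 0.02732586 0.16966674] jy 0.020201965905099914 off -0.0013777327034160333 [ 1.05903431 -0.51465205  1.19529831]
```

View pics/w2.png

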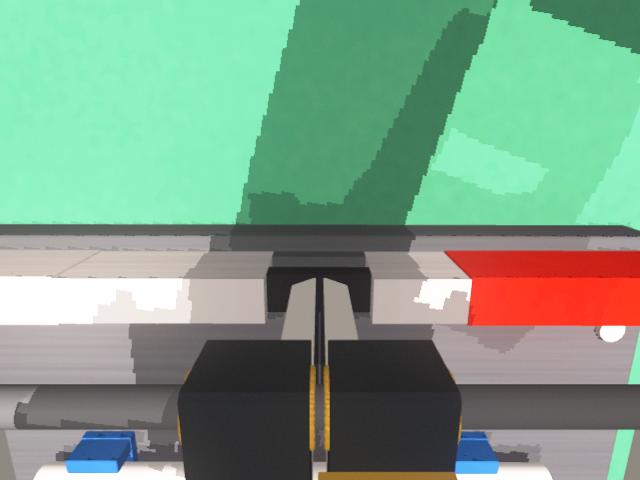

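The fingers are centred in the black notch at pixel (320,285), and the push has fallen from 13 to 1 N. Pressing down.

Emit:
step_arm([
  [0,0,2,0],
  [0,0,4,0],
  [0,0,6,0],
  [0,0,8,0],
  [0,0,10,0],
  [0,0,12,0],
  [0,0,14,0],
  [0,0,16,0],
  [0,0,17,0],
  [0,0,18,0],
  [0,0,18,0],
])

```text
t: 9.1
ee_pos: [0.4834, 0.0277, 0.1524]
eef_rot: [-0.0, -0.087, 0.996, 0.0]
force: [-4.9, 1.3, 9.8]
grip_width: -0.0001
```

Tip is at z ≈ 55.4 mm with 10 N. A little more push to seat it firmly, then a check by camera.

Emit:
step_arm([
  [0,0,1,0],
  [0,0,2,0],
  [0,0,2,0],
  [0,0,2,0],
  [0,0,2,0],
  [0,0,2,0],
])

```text
t: 9.7
ee_pos: [0.4837, 0.0277, 0.1522]
eef_rot: [-0.001, -0.087, 0.996, 0.0]
force: [-11.3, 2.0, 23.6]
grip_width: 0.0005
```

```bash
python3 - <<'E'
from h import *
import cv2
s=env.sense();print(s["t"],s["ee_pos"],s["force"])
a=env.grab_frame("side")[180:300,240:420,::-1];cv2.imwrite("pics/si3.png",cv2.resize(a,None,fx=4.4,fy=4.4,interpolation=cv2.INTER_CUBIC))
a=env.grab_frame("scene")[180:350,220:440,::-1];cv2.imwrite("pics/sc3.png",cv2.resize(a,(770,595),interpolation=cv2.INTER_CUBIC))
s=env.sense();print(s["t"],s["ee_pos"],s["force"])
E
```

```text
9.7 [0.48368489 0.02769816 0.15215527] [-11.25127311   1.99440452  23.6076245 ]
9.8 [0.48368704 0.02770908 0.15214452] [-11.42050164   1.78053649  23.85377362]
```

View pics/si3.png

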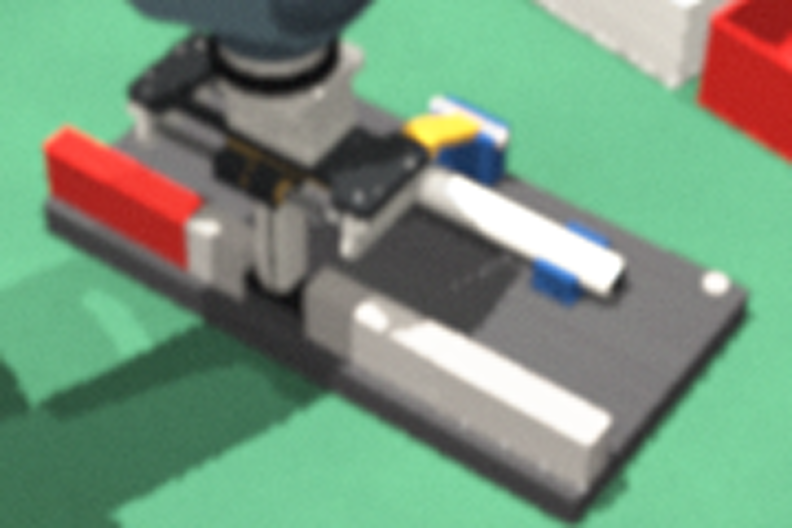

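View pics/sc3.png

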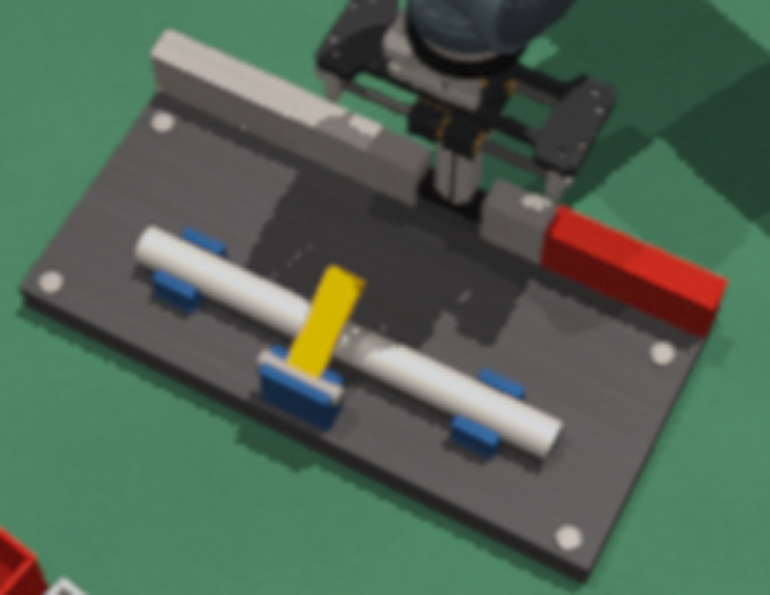

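The jaw is up in both views: its tip moved from about (408,190) to (415,135) in the side crop. The tube hasn't moved. The pad is bottomed, since the extra 2 mm of command raised the force by 14 N but moved the tip only 0.2 mm. Handing in.

```bash
python3 - <<'E'
from plant import env
print(env.job_done());s=env.sense();print(s["t"],s["ee_pos"],s["force"])
E
```

```text
the job is handed in; nothing more can be done
None
the job is handed in; nothing more can be done
```

I touched down on the red end piece, slid the closed fingertips along the fence into the notch, pressed the pad down and handed in still holding it. No verdict is reported.

- **Contact along the fence:** The first touch on the red piece was at jig y about +119 mm with 10 N. On the steel strip I read 7 N at y +69 and 13 N at y +48.
- **Notch:** The fingers dropped in at jig y about +20 mm, where the force fell to 1 N. That matches the camera estimate of the notch, y -4 to +45 mm.
- **Last checks:** The fingertips sat at z about 55 mm, which is the pad's fully-down height, with about 24 N. The last 2 mm of commanded push moved them only 0.2 mm, so the pad is against its stop. Both cameras showed the yellow jaw up and the tube unmoved. I judged pad travel and jaw angle from height, force and pictures, as neither is reported directly. I made no separate check of the loose things on the bench after the slide.
- **One slip:** I counted 6.5 mm of push twice on the first slide. The force rose to 34 N and the tool drifted about 6 mm towards the tube. I backed it off while still touching the strip, and recentred before going on.

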